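# Isolate the edge burnisher under its push-latch hood

## Task

The wooden spindle of the bench edge burnisher is going to be changed, so switch the machine off at its main switch. Press down on the front of the black dust hood and let go so that it pops open, press the near end of the wide rocker under it until it tips over (the narrow rocker, for the work light, stays as it is), then push the hood back down past its catch and let go so that it stays latched shut. Do all this with the fingers only pressing and pushing: pinch and lift nothing, and leave the things round the machine where they are.

Things in the scene. Friction and masses are not known exactly. Their poses are not given: they have to be found in the camera images.
- burnisher: Bench edge burnisher, fixed: grey base 190 mm (x) by 290 mm (y), flat top 51 mm above the table; on its left half a motor lying along y (top 132 mm up) with a grooved wooden spindle 94 mm long at its left end, on its right half the black dust hood. Origin: centre of the base on the table; x points away from the operator, y left along the motor, z up. Hood middle at y = -0.078 m.
- hood (a joint): Sprung hinge of the dust hood, along its far edge. 0 = latched shut; -0.06 rad = pressed fully down on its stop (front edge 5 mm lower); 1.75 = fully open, leaning back past upright. 2 to 4 N at the front edge moves it against its spring. Push-push catch: each full press (beyond -0.05 rad) and release changes it over: shut to open; swung down and fully pressed, it stays at 0.
- hood_press (a point): Middle of the ribbed thumb pad on the hood's top face, where to press; moves with the hood. Shut: 66 mm nearer than the hinge, 30 mm above it (86 mm above the table), axes as the burnisher's; it turns with the hood (x from front edge to hinge, z out of the top face). Hood: 82 mm from hinge to front edge, 100 mm wide along y, 33 mm high, 3 mm walls; pad 16 mm behind the front edge.
- hood_hinge (a point): Middle of the hood's hinge line, fixed on the burnisher 56 mm above the table, axes as the burnisher's. The base's flat top, 5 mm lower, goes on 95 mm behind it. The top face of the fully open hood looks backwards; it stands 30 mm (foot) to 45 mm (upper edge) behind this line and up to 81 mm above it.
- wide_rocker (a joint): Main switch: the wide rocker (26 mm wide along y, 35 mm long along x, black in a grey frame) under the hood, left or right of the hood's middle. 0 = on (far end down, near end up); 0.4 rad = off (near end down). Up to about 7 N on the raised end breaks it free, then it tips over easily; press it fully down (6 mm) and it stays there.
- wide_press (a point): Where to press: top face of the near end of the wide rocker, 3 mm from the end; about 69 mm above the table at on, 6 mm lower at off. Rocker middles lie 25 mm left and right of the hood's middle, 30 mm nearer than the hinge. A latch post 26 mm wide, 77 mm high stands on the hood's middle line, its back face 20 mm nearer than this point.
- narrow_rocker (a joint): Work-light switch: the narrow rocker (12 mm wide, 35 mm long) beside the wide one, the same mechanism and the same values. It stands at 0 and must stay there.
- narrow_press (a point): Point on the top face of the near end of the narrow rocker, as wide_press.
- beeswax_mid (a point): Middle of the loose round of beeswax, 48 mm across and 16 mm high, on the table in front of the machine.
- edge_slicker_mid (a point): Middle of the loose turned wood edge slicker, 101 mm long, 22 mm thick, lying in front of the machine.
- dye_bottle_mid (a point): Middle of the loose upright dye bottle, 38 mm across and 95 mm high, left of the machine.
- bone_folder_mid (a point): Middle of the loose bone folder, 141 mm long, 17 mm wide, lying right of the machine.

How it is judged:
On the way, in this order (a step that is already met when the one before it is completed fails the run):
1. the latched hood is pressed down by the fingers (value of joint hood below -0.015 rad and contact force between the fingers and burnisher above 0.3 N).
2. the hood has popped open (value of joint hood above 1.4 rad), for 0.2 s.
3. the wide rocker is tipped to off under the open hood (value of joint wide_rocker above 0.34 rad and value of joint hood above 0.8 rad), for 0.2 s.
4. the hood is pressed down past its catch by the fingers (all of step 1).
At the end, for the whole second after the job is handed in: The hood rests latched shut by its own catch (within 0.03 rad of 0, at rest, not held down), the wide rocker is at off (beyond 0.34 rad), the narrow rocker is still at on (below 0.06 rad) (value of joint hood between -0.025 and 0.03 rad and velocity of joint hood below 0.05 rad/s and value of joint wide_rocker above 0.34 rad and value of joint narrow_rocker below 0.06 rad); the robot touches nothing.
It fails at once if the narrow rocker is tipped (value of joint narrow_rocker above 0.2 rad).
It fails at once if a thing beside the machine is lifted or pushed away (20 mm) (distance of any of beeswax_mid, edge_slicker_mid, dye_bottle_mid, bone_folder_mid from where it was at the start of the episode above 0.02 m).
It also fails if it takes over 48 s, if anything falls off the work surface, if the arm or the gripper's body presses on something with over 40 N, if the wrist force passes 120 N, or if a joint passes its speed limit or range.

## Robot

A 7-joint arm with a two-finger parallel gripper is mounted at the origin on a cart in front of the work surface, level with it; the furniture and walls round the work are solid. World frame = base frame: x ahead of the robot, y to its left, z up, the work surface at z = 0. Lengths are in m, angles in rad, forces in N, time in s.
With the tool pointing down it reaches from about 0.425 to 0.875 m from the base axis. Payload 4.7 kg.
Tool frame: the origin (TCP) lies at the very end of the fingers, on their centre line; the grasp point (between the pads) lies 19 mm behind it; z points along the fingers, y is the direction in which the jaws open and shut (so a half turn about z gives the same grasp; the last joint's range is limited). The gripper opens to 87 mm and grips with 3 to 60 N. Pads are 19 mm wide; open, the fingers measure 117 mm over their backs; the gripper's body (75 mm by 190 mm) begins 51 mm behind the grasp point.
Start: joints at [-1.194, 0.321, -0.07, 1.45, 0.023, 1.371, -0.057], TCP at [0.231, 0.608, 0.223] pointing down, gripper open.
Joint ranges: [-2.86, 2.86], [-0.3, 2.09], [-1.38, 1.24], [0.06, 2.45], [-1.56, 4.7], [0.09, 2.05], [-2.69, 2.69]. Speed limits (rad/s): [2.57, 2.57, 3.14, 3.14, 3.14, 3.14, 3.14].

## Interface

Orientations are given as a rotation vector (axis times angle).
In Python, from bench import ctrl, get_image, camera_info gives the robot as it stands.
- The arm moves only by the tool carry_out, never from a script. Its argument "commands" is a list of rows, each an object of numbers: "tx", "ty", "tz": the shift along the tool's x, y, z in m; "rx", "ry", "rz": the turn, a rotation vector about the tool's x, y, z in rad; "jaw": the opening, from 0 (shut) to 1 (fully open). In form: [{"tx": .., "ty": .., "tz": .., "rx": .., "ry": .., "rz": .., "jaw": ..}, ...]. A call has 1 to 12 rows; each row is the pose to reach, as a shift and turn from the pose commanded when the call began, along the tool's axes at that moment; what a row does not reach only later rows make up. A row lasts 1/8 s, in which the tool goes at most 62.5 mm and 10.7 degrees, less where a joint would pass 70% of its speed; a pose out of reach is approached as far as the arm can. A call with a gripper value outside its range is refused whole. The fingers move at their own pace and stop on an object; "grip_force" is the grip in N (left out, the last holds). Time passes only in rows, so rows that repeat a pose let the fingers close. It gives the time, the measured TCP pose, the force and the opening at its end, in the units of the state.
- ctrl.get_state(): the state, without advancing time (a new reading comes with each control period).
- get_image(name): name is "side" or "top" or "wrist"; returns the picture (400x640x3 uint8, red, green, blue); there is no depth.
- camera_info(name): a dict with "intrinsics" (3x3 intrinsics, pixels), "R" (3x3) and "t" (3): a world point X has camera coordinates R X + t. Camera axes: x right, y down, z forward; pixel columns grow to the right and rows downward; lengths in m; the calibration is good to about 2 mm. A picture is of the moment at which its call begins: read the wrist's pose just before it. camera_info takes no time and is no camera call; for the wrist camera it gives the pose at the moment of the call.
- ctrl.close_job(): hands the job in, once; it reports no verdict.
The state is a dict: "time": time; "joint_positions": joint angles; "qd": joint speeds; "joint_torque": joint torques, N m; "position": TCP position; "tool_rot": TCP orientation; "ft_force": force on the tool from outside, world axes, zero at the start; "torque": the same for the moment, N m; "grip_width": opening from 0.0 (shut) to 1.0 (fully open).
Only numpy, scipy, OpenCV 4.12 (cv2) and the standard library are available. Lean on these libraries where they do the work, as an engineer would, in place of code of your own. Each camera call takes 0.05 s, during which the arm holds its last target.

## Working session

There is one attempt and no reset: what is moved stays moved. The work goes in short steps, Python scripts to look and compute and a tool call to move; the robot and the scene stay as the last step left them, time stands still between calls to the robot, and variables do not carry over. Pictures are saved under pics/ and viewed, and the job is handed in when it is done.

Besides the shell and the picture viewer there is one more tool, called after ">>>" as name(argument=value, ...), one argument or row to a line, values as JSON. carry_out: Moves the arm, as the interface text tells. Its arguments: {"type":"object","properties":{"commands":{"type":"array"},"grip_force":{"type":"number"}},"required":["commands"]}

```bash
mkdir -p pics; ls; python3 - <<'E'
from bench import ctrl,get_image,camera_info
import cv2,numpy as np
np.set_printoptions(precision=4,suppress=True)
print(ctrl.get_state())
for n in ["side","top","wrist"]:
    c=camera_info(n);print(n,np.array(c["intrinsics"]),np.array(c["R"]),np.array(c["t"]))
    cv2.imwrite(f"pics/{n}0.png",get_image(n)[:,:,::-1])
E
```

```text
pics
{'time': 0.0, 'joint_positions': array([-1.1939,  0.3218, -0.0701,  1.4517,  0.0226,  1.3708, -0.0569]), 'qd': array([0.0008, 0.0003, 0.0009, 0.0004, 0.0008, 0.0016, 0.0016]), 'joint_torque': array([  0.    , -49.1282,  -0.4037, -31.2537,  -0.0639,   0.0435,
         0.0002]), 'position': array([0.2305, 0.6072, 0.2215]), 'tool_rot': array([-0.5666, -3.0898,  0.0029]), 'ft_force': array([0.4651, 0.0152, 0.1926]), 'torque': array([ 0.012 , -0.0015, -0.0388]), 'grip_width': 0.9963037060567477}
side [[383.5758   0.     322.36  ]
 [  0.     383.5758 194.5242]
 [  0.       0.       1.    ]] [[ 0.9985  0.0537  0.0122]
 [ 0.0343 -0.4325 -0.901 ]
 [-0.0431  0.9    -0.4337]] [-0.5559  0.072   0.8544]
top [[365.8251   0.     318.2859]
 [  0.     365.8251 203.3571]
 [  0.       0.       1.    ]] [[ 0.001  -1.     -0.006 ]
 [-0.9981 -0.0006 -0.0622]
 [ 0.0621  0.0061 -0.998 ]] [0.0688 0.5495 0.9165]
wrist [[332.3711   0.     322.405 ]
 [  0.     332.3711 201.3017]
 [  0.       0.       1.    ]] [[ 0.3541  0.9352 -0.0028]
 [ 0.9012 -0.3404  0.2681]
 [ 0.2498 -0.0975 -0.9634]] [-0.6494 -0.0331  0.3914]
```

View pics/top0.png

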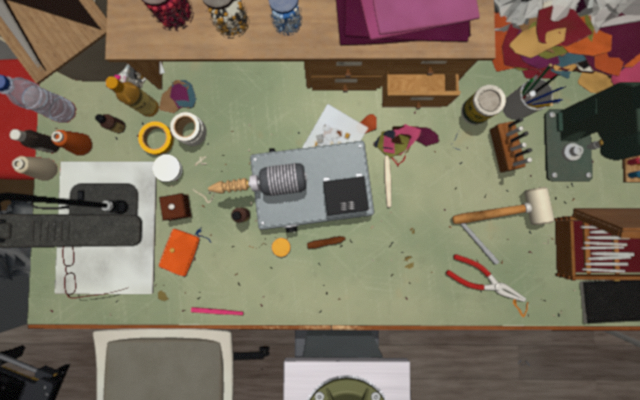

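View pics/side0.png

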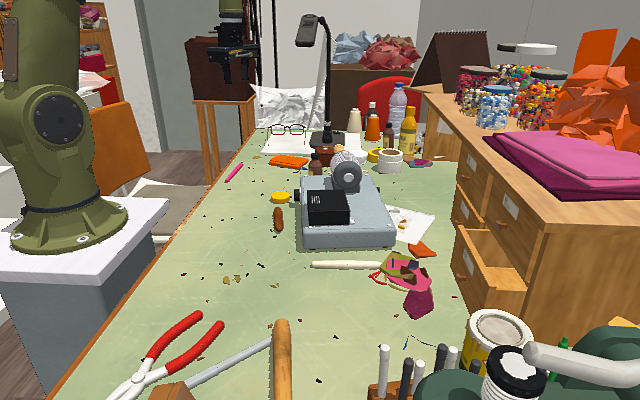

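```bash
python3 - <<'E'
import cv2
i=cv2.imread("pics/top0.png")[130:260,190:410]
cv2.imwrite("pics/topz.png",cv2.resize(i,None,fx=3.6,fy=3.6,interpolation=cv2.INTER_CUBIC))
E
```

```text
(no output)
```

View pics/topz.png

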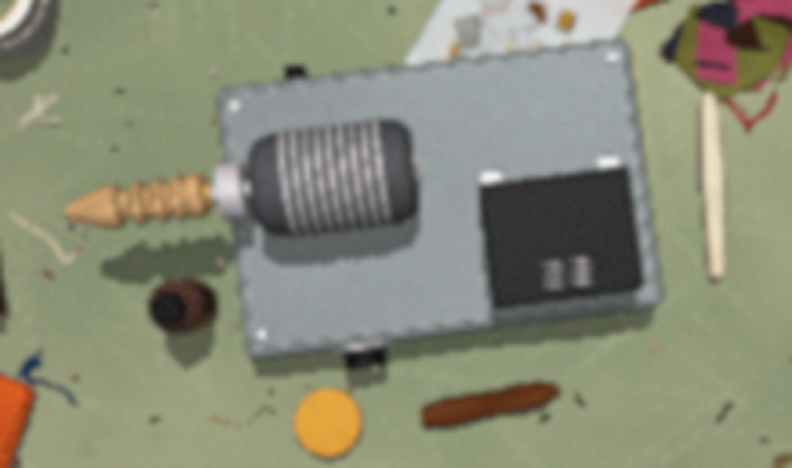

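```bash
cat >h.py <<'E'
import numpy as np,cv2
from bench import ctrl,get_image,camera_info
np.set_printoptions(precision=4,suppress=True)
def unproj(n,uv,z,c=None):
    c=c or camera_info(n);K=np.array(c["intrinsics"]);R=np.array(c["R"]);t=np.array(c["t"])
    d=R.T@np.linalg.inv(K)@np.array([uv[0],uv[1],1.]);C=-R.T@t
    return C+d*(z-C[2])/d[2]
def proj(n,X,c=None):
    c=c or camera_info(n);K=np.array(c["intrinsics"]);p=K@(np.array(c["R"])@np.array(X)+np.array(c["t"]));return p[:2]/p[2]
E
python3 - <<'E'
from h import *
f=lambda p:(190+(p[0]+.5)/3.6-.5,130+(p[1]+.5)/3.6-.5)
P=[unproj("top",f(p),.051)[:2] for p in [(219,90),(630,40),(660,300),(251,355)]]
H=[unproj("top",f(p),.087)[:2] for p in [(481,183),(628,166),(642,285),(494,307)]]
L=[(.095,.145),(.095,-.145),(-.095,-.145),(-.095,.145)]
P=np.array(P);L=np.array(L)
c=P.mean(0);a=np.angle(((P-c)@[1,1j]*(L@[1,-1j])).sum())
print(P,c,a,np.linalg.norm(P-np.roll(P,1,0),axis=1))
R=np.array([[np.cos(a),-np.sin(a)],[np.sin(a),np.cos(a)]])
print((P-c)@R); print("hood local",(np.array(H)-c)@R)
print("pad",(unproj("top",f((568,273)),.086)[:2]-c)@R)
for n,p,z in [("wax",(328,423),.016),("sl",(490,404),.011),("bottle",(170,303),.095),("bf0",(710,95),.005),("bf1",(716,277),.005)]: print(n,unproj("top",f(p),z))
E
```

```text
[[ 0.6684  0.2376]
 [ 0.7032 -0.046 ]
 [ 0.5238 -0.0652]
 [ 0.4861  0.2135]] [0.5954 0.085 ] 0.12556190712270138 [0.184  0.2857 0.1805 0.2812]
[[ 0.0916  0.1423]
 [ 0.0906 -0.1434]
 [-0.0899 -0.14  ]
 [-0.0924  0.1412]]
hood local [[ 0.0005 -0.0282]
 [-0.0004 -0.1256]
 [-0.0793 -0.1243]
 [-0.0815 -0.0264]]
pad [-0.0654 -0.0774]
wax [0.4381 0.1644 0.016 ]
sl [0.4513 0.0501 0.011 ]
bottle [0.52   0.2592 0.095 ]
bf0 [ 0.6738 -0.1092  0.005 ]
bf1 [ 0.5419 -0.1121  0.005 ]
```

```bash
cat >>h.py <<'E'
from scipy.spatial.transform import Rotation as Ro
C=np.array([.5954,.085]);A=.1256
RB=np.array([[np.cos(A),-np.sin(A)],[np.sin(A),np.cos(A)]])
def w(l): l=np.array(l,float); return np.r_[C+RB@l[:2],l[2]]
def loc(p): return np.r_[(np.array(p[:2])-C)@RB,p[2]]
RT=Ro.from_matrix(np.c_[np.r_[-RB[:,0],0],np.r_[RB[:,1],0],[0,0,-1]])
def rel(P,R=RT,s=None):
    s=s or ctrl.get_state();R0=Ro.from_rotvec(s["tool_rot"])
    return np.r_[R0.inv().apply(np.array(P)-s["position"]),(R0.inv()*R).as_rotvec()]
E
python3 - <<'E'
from h import *
from scipy.optimize import least_squares
for a,b in [((140,230),(310,45)),((140,230),(312,18)),((0,230),(310,30))]:
    r=least_squares(lambda X:np.r_[proj("top",X)-a,proj("side",X)-b],[.5,.4,.4]);print(r.x,r.cost)
for P in [(.33,.45,.25),(.42,.22,.25),w((-.12,-.078,.22))]: print(P,rel(P))
E
```

```text
[0.4893 0.3555 0.3589] 14.004061859508607
[0.4915 0.324  0.423 ] 33.05947282111939
[0.4848 0.5577 0.3866] 0.01550252142918265
(0.33, 0.45, 0.25) [-0.1488 -0.1118 -0.0281 -0.0014 -0.0003 -0.4884]
(0.42, 0.22, 0.25) [-0.3146 -0.2949 -0.0278 -0.0014 -0.0003 -0.4884]
[ 0.4861 -0.0074  0.22  ] [-0.4571 -0.484   0.0024 -0.0014 -0.0003 -0.4884]
```

View pics/wrist0.png

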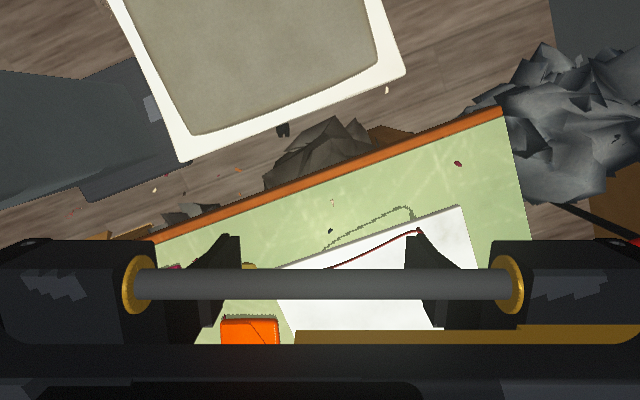

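```bash
python3 - <<'E'
from h import *
for P in [(.28,.45,.24),(.36,.28,.24),(.43,.12,.23),w((-.12,-.078,.20))]: print(rel(P))
E
```

```text
[-0.1021 -0.1295 -0.0181 -0.0014 -0.0003 -0.4884]
[-0.2372 -0.2601 -0.0179 -0.0014 -0.0003 -0.4884]
[-0.3594 -0.3848 -0.0077 -0.0014 -0.0003 -0.4884]
[-0.4571 -0.484   0.0224 -0.0014 -0.0003 -0.4884]
```

>>> carry_out(
  commands=[
    {"tx":-0.034,"ty":-0.043,"tz":-0.006,"rz":-0.06,"jaw":0},
    {"tx":-0.068,"ty":-0.086,"tz":-0.012,"rz":-0.12,"jaw":0},
    {"tx":-0.102,"ty":-0.13,"tz":-0.018,"rz":-0.18,"jaw":0},
    {"tx":-0.147,"ty":-0.173,"tz":-0.018,"rz":-0.24,"jaw":0},
    {"tx":-0.192,"ty":-0.217,"tz":-0.018,"rz":-0.3,"jaw":0},
    {"tx":-0.237,"ty":-0.26,"tz":-0.018,"rz":-0.36,"jaw":0},
    {"tx":-0.278,"ty":-0.302,"tz":-0.015,"rz":-0.42,"jaw":0},
    {"tx":-0.319,"ty":-0.344,"tz":-0.011,"rz":-0.488,"jaw":0},
    {"tx":-0.36,"ty":-0.385,"tz":-0.008,"rz":-0.488,"jaw":0},
    {"tx":-0.41,"ty":-0.435,"tz":0.007,"rz":-0.488,"jaw":0},
    {"tx":-0.457,"ty":-0.484,"tz":0.022,"rz":-0.488,"jaw":0},
    {"tx":-0.457,"ty":-0.484,"tz":0.022,"rz":-0.488,"jaw":0},
  ],
)

```text
invalid input
```

>>> carry_out(
  commands=[
    {"tx":-0.034,"ty":-0.043,"tz":-0.006,"rx":0,"ry":0,"rz":-0.06,"jaw":0},
    {"tx":-0.068,"ty":-0.086,"tz":-0.012,"rx":0,"ry":0,"rz":-0.12,"jaw":0},
    {"tx":-0.102,"ty":-0.13,"tz":-0.018,"rx":0,"ry":0,"rz":-0.18,"jaw":0},
    {"tx":-0.147,"ty":-0.173,"tz":-0.018,"rx":0,"ry":0,"rz":-0.24,"jaw":0},
    {"tx":-0.192,"ty":-0.217,"tz":-0.018,"rx":0,"ry":0,"rz":-0.3,"jaw":0},
    {"tx":-0.237,"ty":-0.26,"tz":-0.018,"rx":0,"ry":0,"rz":-0.36,"jaw":0},
    {"tx":-0.278,"ty":-0.302,"tz":-0.015,"rx":0,"ry":0,"rz":-0.42,"jaw":0},
    {"tx":-0.319,"ty":-0.344,"tz":-0.011,"rx":0,"ry":0,"rz":-0.488,"jaw":0},
    {"tx":-0.36,"ty":-0.385,"tz":-0.008,"rx":0,"ry":0,"rz":-0.488,"jaw":0},
    {"tx":-0.41,"ty":-0.435,"tz":0.007,"rx":0,"ry":0,"rz":-0.488,"jaw":0},
    {"tx":-0.457,"ty":-0.484,"tz":0.022,"rx":0,"ry":0,"rz":-0.488,"jaw":0},
    {"tx":-0.457,"ty":-0.484,"tz":0.022,"rx":0,"ry":0,"rz":-0.488,"jaw":0},
  ],
  grip_force=10,
)

```text
time: 1.65
position: [0.4863, -0.0117, 0.1998]
tool_rot: [0.186, -3.135, 0.002]
ft_force: [-0.0, 0.5, 0.5]
grip_width: 0.009
```

```bash
python3 - <<'E'
from h import *
s=ctrl.get_state();c=camera_info("wrist");im=get_image("wrist")
o=im[:,:,::-1].copy()
cv2.imwrite("pics/wrist1.png",o)
print(loc(s["position"]),rel(w((-.066,-.078,.12)),s=s))
for l in [(-.082,-.028,.086),(-.082,-.128,.086),(0,-.028,.088),(-.066,-.078,.086),(-.095,-.145,.051),(-.095,.145,.051)]: print(l,proj("wrist",w(l),c))
E
```

```text
[-0.1203 -0.0823  0.1998] [-0.0544  0.0048  0.0797 -0.0014 -0.0009 -0.0072]
(-0.082, -0.028, 0.086) [383.302 238.876]
(-0.082, -0.128, 0.086) [271.0525 239.4401]
(0, -0.028, 0.088) [380.0013 320.232 ]
(-0.066, -0.078, 0.086) [327.1845 255.6838]
(-0.095, -0.145, 0.051) [258.5249 213.7492]
(-0.095, 0.145, 0.051) [554.4234 212.1706]
```

View pics/wrist1.png

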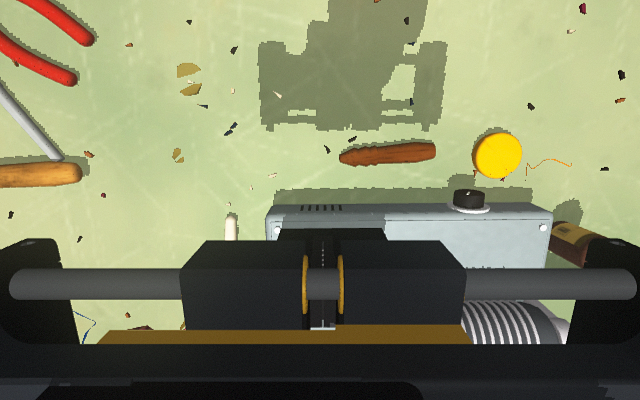

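>>> carry_out(
  commands=[
    {"tx":-0.027,"ty":0.002,"tz":0.04,"rx":0,"ry":0,"rz":-0.007,"jaw":0},
    {"tx":-0.054,"ty":0.004,"tz":0.08,"rx":0,"ry":0,"rz":-0.007,"jaw":0},
    {"tx":-0.054,"ty":0.004,"tz":0.1,"rx":0,"ry":0,"rz":-0.007,"jaw":0},
    {"tx":-0.054,"ty":0.004,"tz":0.106,"rx":0,"ry":0,"rz":-0.007,"jaw":0},
    {"tx":-0.054,"ty":0.004,"tz":0.106,"rx":0,"ry":0,"rz":-0.007,"jaw":0},
  ],
)

```text
time: 2.33
position: [0.5391, 0.0043, 0.0948]
tool_rot: [-0.208, 3.135, 0.001]
ft_force: [0.7, 0.6, 0.4]
grip_width: 0.006
```

```bash
python3 - <<'E'
from h import *
s=ctrl.get_state();print(loc(s["position"]),s["ft_force"])
cv2.imwrite("pics/side1.png",get_image("side")[100:300,200:440,::-1].repeat(3,0).repeat(3,1))
E
```

```text
[-0.066  -0.0731  0.0948] [0.7027 0.5926 0.3978]
```

View pics/side1.png

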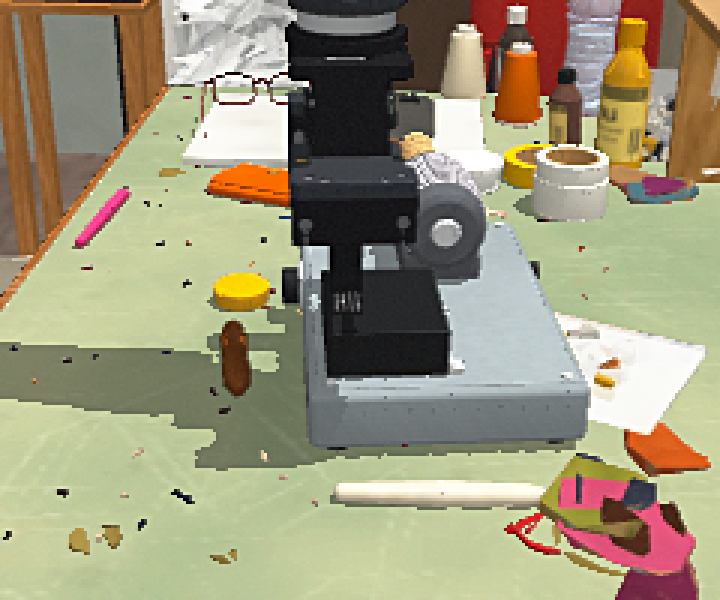

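>>> carry_out(
  commands=[
    {"tx":0,"ty":-0.003,"tz":0.006,"rx":0,"ry":0,"rz":0,"jaw":0},
    {"tx":0,"ty":-0.003,"tz":0.01,"rx":0,"ry":0,"rz":0,"jaw":0},
    {"tx":0,"ty":-0.003,"tz":0.014,"rx":0,"ry":0,"rz":0,"jaw":0},
    {"tx":0,"ty":-0.003,"tz":0.016,"rx":0,"ry":0,"rz":0,"jaw":0},
    {"tx":0,"ty":-0.003,"tz":0.016,"rx":0,"ry":0,"rz":0,"jaw":0},
  ],
)

```text
time: 3.0
position: [0.5393, 0.0003, 0.0823]
tool_rot: [0.206, -3.133, -0.003]
ft_force: [-13.5, -1.6, 29.0]
grip_width: 0.005
```

>>> carry_out(
  commands=[
    {"tx":0,"ty":-0.003,"tz":0.006,"rx":0,"ry":0,"rz":0,"jaw":0},
    {"tx":0,"ty":-0.003,"tz":-0.01,"rx":0,"ry":0,"rz":0,"jaw":0},
    {"tx":0.02,"ty":-0.003,"tz":-0.04,"rx":0,"ry":0,"rz":0,"jaw":0},
    {"tx":0.05,"ty":-0.003,"tz":-0.08,"rx":0,"ry":0,"rz":0,"jaw":0},
    {"tx":0.07,"ty":-0.003,"tz":-0.12,"rx":0,"ry":0,"rz":0,"jaw":0},
    {"tx":0.07,"ty":-0.003,"tz":-0.13,"rx":0,"ry":0,"rz":0,"jaw":0},
    {"tx":0.07,"ty":-0.003,"tz":-0.13,"rx":0,"ry":0,"rz":0,"jaw":0},
    {"tx":0.07,"ty":-0.003,"tz":-0.13,"rx":0,"ry":0,"rz":0,"jaw":0},
  ],
)

```text
time: 4.0
position: [0.4703, -0.0113, 0.207]
tool_rot: [0.208, -3.132, 0.001]
ft_force: [0.2, 0.1, -0.0]
grip_width: 0.002
```

```bash
python3 - <<'E'
from h import *
s=ctrl.get_state();print(loc(s["position"]),s["ft_force"])
a=get_image("side")[100:300,200:440,::-1].repeat(3,0).repeat(3,1)
cv2.imwrite("pics/side2.png",a)
cv2.imwrite("pics/wrist2.png",get_image("wrist")[:,:,::-1])
b=get_image("top")[130:260,190:410,::-1]
cv2.imwrite("pics/top2.png",cv2.resize(b,None,fx=3.6,fy=3.6,interpolation=cv2.INTER_CUBIC))
E
```

```text
[-0.1362 -0.0799  0.207 ] [ 0.2018  0.095  -0.0156]
```

View pics/side2.png

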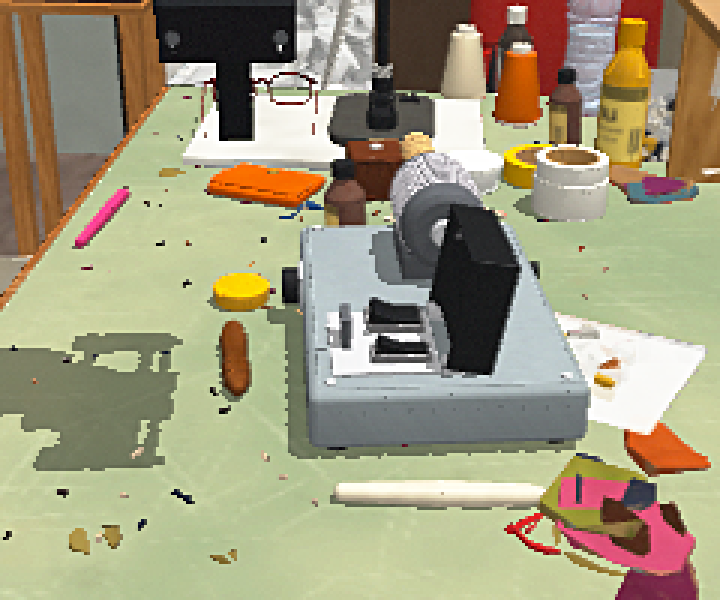

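View pics/wrist2.png

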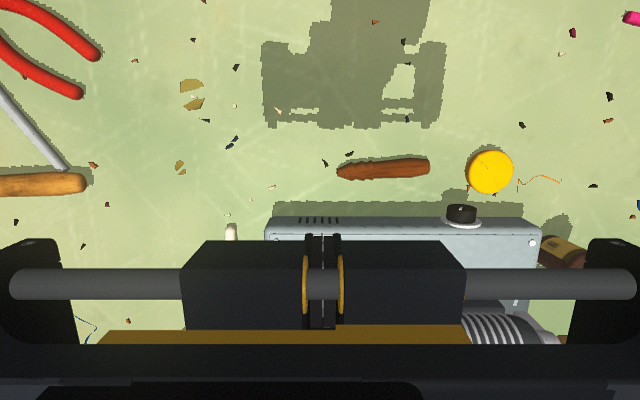

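View pics/top2.png

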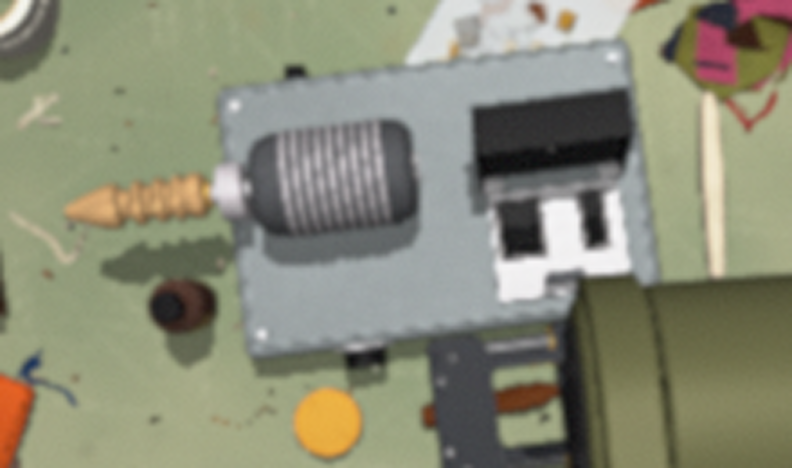

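```bash
python3 - <<'E'
from h import *
f=lambda p:(190+(p[0]+.5)/3.6-.5,130+(p[1]+.5)/3.6-.5)
for p,z in [((415,175),.09),((340,235),.09),((330,122),.09),((521,227),.066),((522,256),.068),((594,247),.068),((596,220),.066)]: print(p,loc(unproj("top",f(p),z)))
s=ctrl.get_state()
print(rel(w((-.0445,-.053,.1)),s=s))
for t in(.2,.25):
  print(t,rel(w((-.0445,-.053,.1)),Ro.from_rotvec(-t*np.r_[RB[:,0],0])*RT,s=s),(Ro.from_rotvec(-t*np.r_[RB[:,0],0])*RT).as_matrix()[:,2])
E
```

```text
(415, 175) [0.0108 0.0142 0.09  ]
(340, 235) [-0.0223  0.0678  0.09  ]
(330, 122) [0.0527 0.0655 0.09  ]
(521, 227) [-0.0298 -0.0517  0.066 ]
(522, 256) [-0.0494 -0.0497  0.068 ]
(594, 247) [-0.0495 -0.0984  0.068 ]
(596, 220) [-0.0314 -0.1023  0.066 ]
[-0.0921  0.0265  0.107  -0.0008 -0.0024  0.0065]
0.2 [-0.0921  0.0265  0.107   0.1992 -0.0018  0.0067] [ 0.0249 -0.1971 -0.9801]
0.25 [-0.0921  0.0265  0.107   0.2492 -0.0016  0.0068] [ 0.031  -0.2455 -0.9689]
```

```bash
python3 - <<'E'
from h import *
s=ctrl.get_state()
R=Ro.from_rotvec(.17*np.r_[RB[:,0],0])*RT; print(R.as_matrix()[:,2])
for z in (.15,.09,.066): print(rel(w((-.05,-.047,z)),R,s=s))
E
```

```text
[-0.0212  0.1678 -0.9856]
[-0.0866  0.0325  0.057  -0.1708 -0.003   0.0063]
[-0.0867  0.0326  0.117  -0.1708 -0.003   0.0063]
[-0.0868  0.0326  0.141  -0.1708 -0.003   0.0063]
```

>>> carry_out(
  commands=[
    {"tx":-0.03,"ty":0.012,"tz":0.01,"rx":-0.06,"ry":0,"rz":0,"jaw":0},
    {"tx":-0.06,"ty":0.024,"tz":0.03,"rx":-0.12,"ry":0,"rz":0,"jaw":0},
    {"tx":-0.087,"ty":0.032,"tz":0.057,"rx":-0.17,"ry":0,"rz":0,"jaw":0},
    {"tx":-0.087,"ty":0.032,"tz":0.09,"rx":-0.17,"ry":0,"rz":0,"jaw":0},
    {"tx":-0.087,"ty":0.032,"tz":0.117,"rx":-0.17,"ry":0,"rz":0,"jaw":0},
    {"tx":-0.087,"ty":0.032,"tz":0.12,"rx":-0.17,"ry":0,"rz":0,"jaw":0},
    {"tx":-0.087,"ty":0.032,"tz":0.12,"rx":-0.17,"ry":0,"rz":0,"jaw":0},
  ],
)

```text
time: 5.03
position: [0.553, 0.0317, 0.0888]
tool_rot: [0.206, -3.112, -0.265]
ft_force: [0.8, 0.2, 0.3]
grip_width: 0.006
```

```bash
python3 - <<'E'
from h import *
s=ctrl.get_state();print(loc(s["position"]),s["ft_force"])
a=get_image("side")[100:300,200:440,::-1].repeat(3,0).repeat(3,1)
cv2.imwrite("pics/side3.png",a)
E
```

```text
[-0.0488 -0.0476  0.0888] [0.7775 0.1524 0.2927]
```

View pics/side3.png

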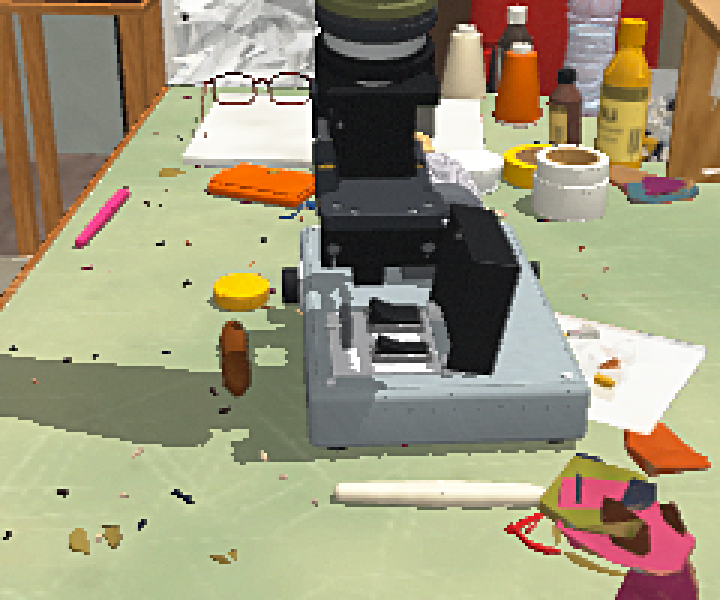

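>>> carry_out(
  commands=[
    {"tx":0.001,"ty":-0.002,"tz":0.011,"rx":0,"ry":0,"rz":0,"jaw":0},
    {"tx":0.001,"ty":-0.003,"tz":0.018,"rx":0,"ry":0,"rz":0,"jaw":0},
    {"tx":0.001,"ty":-0.004,"tz":0.022,"rx":0,"ry":0,"rz":0,"jaw":0},
    {"tx":0.001,"ty":-0.004,"tz":0.025,"rx":0,"ry":0,"rz":0,"jaw":0},
    {"tx":0.001,"ty":-0.004,"tz":0.025,"rx":0,"ry":0,"rz":0,"jaw":0},
  ],
)

```text
time: 5.7
position: [0.5517, 0.0315, 0.0641]
tool_rot: [0.206, -3.112, -0.266]
ft_force: [-2.9, -0.6, 6.8]
grip_width: 0.003
```

```bash
python3 - <<'E'
from h import *
s=ctrl.get_state();print(loc(s["position"]),s["ft_force"])
a=get_image("side")[100:300,200:440,::-1].repeat(3,0).repeat(3,1)
cv2.imwrite("pics/side4.png",a)
E
```

```text
[-0.05   -0.0476  0.0641] [-2.9223 -0.582   6.7902]
```

View pics/side4.png

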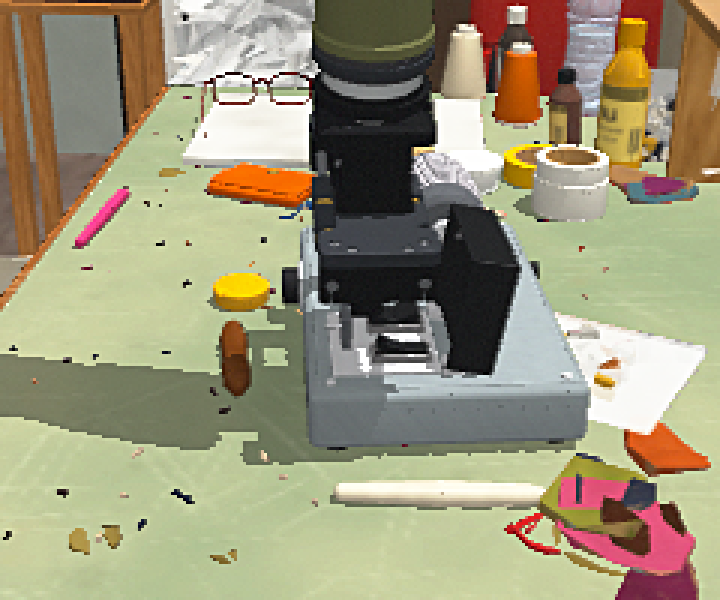

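>>> carry_out(
  commands=[
    {"tx":0,"ty":0,"tz":0.003,"rx":0,"ry":0,"rz":0,"jaw":0},
    {"tx":0,"ty":0,"tz":0.005,"rx":0,"ry":0,"rz":0,"jaw":0},
    {"tx":0,"ty":0,"tz":0.005,"rx":0,"ry":0,"rz":0,"jaw":0},
  ],
)

```text
time: 6.12
position: [0.552, 0.0316, 0.0633]
tool_rot: [0.205, -3.112, -0.27]
ft_force: [-13.6, -4.6, 32.5]
grip_width: 0.006
```

>>> carry_out(
  commands=[
    {"tx":0,"ty":0,"tz":0,"rx":0,"ry":0,"rz":0,"jaw":0},
    {"tx":0,"ty":0.002,"tz":-0.03,"rx":0,"ry":0,"rz":0,"jaw":0},
    {"tx":0,"ty":0.004,"tz":-0.08,"rx":0,"ry":0,"rz":0,"jaw":0},
    {"tx":0.04,"ty":0.004,"tz":-0.13,"rx":0.06,"ry":0,"rz":0,"jaw":0},
    {"tx":0.09,"ty":0.004,"tz":-0.15,"rx":0.17,"ry":0,"rz":0,"jaw":0},
    {"tx":0.09,"ty":0.004,"tz":-0.15,"rx":0.17,"ry":0,"rz":0,"jaw":0},
  ],
)

```text
time: 6.88
position: [0.4642, 0.0012, 0.2097]
tool_rot: [-0.213, 3.128, 0.008]
ft_force: [1.6, -0.7, 0.0]
grip_width: 0.004
```

```bash
python3 - <<'E'
from h import *
s=ctrl.get_state();print(loc(s["position"]),s["ft_force"])
a=get_image("side")[150:250,270:410,::-1]
cv2.imwrite("pics/side5.png",cv2.resize(a,None,fx=5,fy=5,interpolation=cv2.INTER_CUBIC))
b=get_image("top")[130:260,190:410,::-1]
cv2.imwrite("pics/top5.png",cv2.resize(b,None,fx=3.6,fy=3.6,interpolation=cv2.INTER_CUBIC))
E
```

```text
[-0.1406 -0.0667  0.2097] [ 1.5695 -0.6885  0.0345]
```

View pics/side5.png

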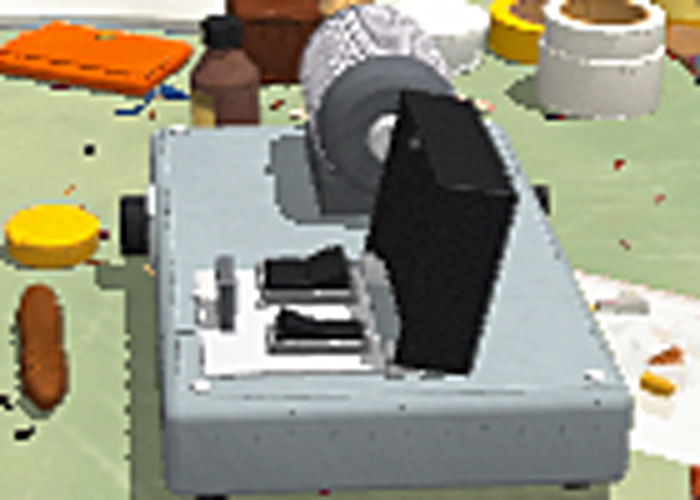

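View pics/top5.png

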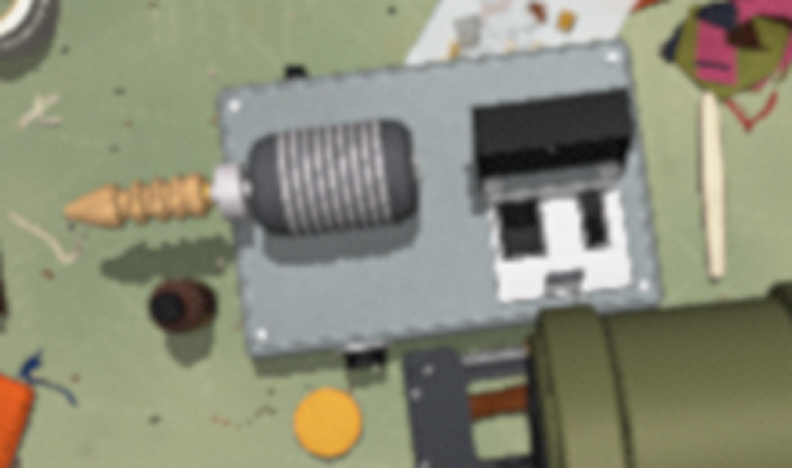

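```bash
python3 - <<'E'
from h import *
s=ctrl.get_state()
for l in [(-.05,-.077,.225),(.03,-.077,.225),(.08,-.077,.21),(.08,-.077,.11)]: print(l,rel(w(l),s=s))
g=w((.08,-.077,.11))
for th in [1.75,1.5,1.3,1.1,.9,.7,.5,.3,.15,0]:
    r=.068 if th>.8 else .068+.0075*(1-th/.8)
    x=-(r*np.cos(th)-.03*np.sin(th))+.0095; z=.056+r*np.sin(th)+.03*np.cos(th)
    print(th,"local %.3f %.3f"%(x,z),"tx %.3f tz %.3f from behind"%(.08-x,.11-z))
E
```

```text
(-0.05, -0.077, 0.225) [-0.0895 -0.0101 -0.0175  0.0025  0.0023  0.0079]
(0.03, -0.077, 0.225) [-0.1695 -0.0107 -0.0173  0.0025  0.0023  0.0079]
(0.08, -0.077, 0.21) [-0.2195 -0.0111 -0.0022  0.0025  0.0023  0.0079]
(0.08, -0.077, 0.11) [-0.2192 -0.0114  0.0978  0.0025  0.0023  0.0079]
1.75 local 0.051 0.118 tx 0.029 tz -0.008 from behind
1.5 local 0.035 0.126 tx 0.045 tz -0.016 from behind
1.3 local 0.020 0.130 tx 0.060 tz -0.020 from behind
1.1 local 0.005 0.130 tx 0.075 tz -0.020 from behind
0.9 local -0.009 0.128 tx 0.089 tz -0.018 from behind
0.7 local -0.024 0.123 tx 0.104 tz -0.013 from behind
0.5 local -0.038 0.116 tx 0.118 tz -0.006 from behind
0.3 local -0.051 0.106 tx 0.131 tz 0.004 from behind
0.15 local -0.059 0.097 tx 0.139 tz 0.013 from behind
0 local -0.066 0.086 tx 0.146 tz 0.024 from behind
```

>>> carry_out(
  commands=[
    {"tx":-0.045,"ty":-0.005,"tz":-0.017,"rx":0,"ry":0,"rz":0,"jaw":0},
    {"tx":-0.09,"ty":-0.01,"tz":-0.017,"rx":0,"ry":0,"rz":0.008,"jaw":0},
    {"tx":-0.13,"ty":-0.01,"tz":-0.017,"rx":0,"ry":0,"rz":0.008,"jaw":0},
    {"tx":-0.17,"ty":-0.011,"tz":-0.017,"rx":0,"ry":0,"rz":0.008,"jaw":0},
    {"tx":-0.22,"ty":-0.011,"tz":-0.01,"rx":0,"ry":0,"rz":0.008,"jaw":0},
    {"tx":-0.22,"ty":-0.011,"tz":0.03,"rx":0,"ry":0,"rz":0.008,"jaw":0},
    {"tx":-0.22,"ty":-0.011,"tz":0.07,"rx":0,"ry":0,"rz":0.008,"jaw":0},
    {"tx":-0.22,"ty":-0.011,"tz":0.098,"rx":0,"ry":0,"rz":0.008,"jaw":0},
    {"tx":-0.22,"ty":-0.011,"tz":0.098,"rx":0,"ry":0,"rz":0.008,"jaw":0},
    {"tx":-0.22,"ty":-0.011,"tz":0.098,"rx":0,"ry":0,"rz":0.008,"jaw":0},
  ],
)

```text
time: 8.22
position: [0.6856, 0.017, 0.1087]
tool_rot: [-0.194, 3.135, -0.002]
ft_force: [0.7, -0.1, 0.3]
grip_width: 0.004
```

```bash
python3 - <<'E'
from h import *
s=ctrl.get_state();print(loc(s["position"]),s["ft_force"])
a=get_image("side")[100:300,200:440,::-1].repeat(3,0).repeat(3,1)
cv2.imwrite("pics/side6.png",a)
E
```

```text
[ 0.081  -0.0788  0.1087] [ 0.7131 -0.0604  0.3287]
```

View pics/side6.png

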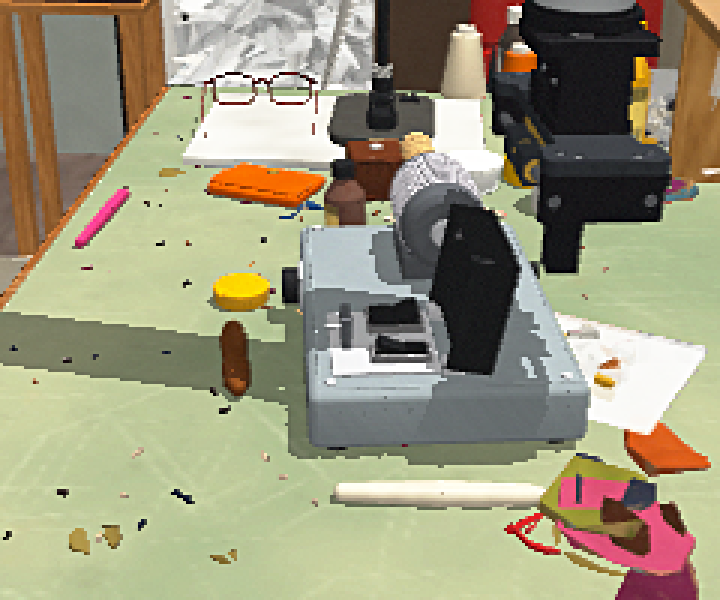

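>>> carry_out(
  commands=[
    {"tx":0.015,"ty":0.001,"tz":0,"rx":0,"ry":0,"rz":0,"jaw":0},
    {"tx":0.032,"ty":0.001,"tz":-0.006,"rx":0,"ry":0,"rz":0,"jaw":0},
    {"tx":0.048,"ty":0.001,"tz":-0.013,"rx":0,"ry":0,"rz":0,"jaw":0},
    {"tx":0.062,"ty":0.001,"tz":-0.018,"rx":0,"ry":0,"rz":0,"jaw":0},
    {"tx":0.076,"ty":0.001,"tz":-0.019,"rx":0,"ry":0,"rz":0,"jaw":0},
    {"tx":0.09,"ty":0.001,"tz":-0.017,"rx":0,"ry":0,"rz":0,"jaw":0},
    {"tx":0.104,"ty":0.001,"tz":-0.012,"rx":0,"ry":0,"rz":0,"jaw":0},
    {"tx":0.118,"ty":0.001,"tz":-0.006,"rx":0,"ry":0,"rz":0,"jaw":0},
    {"tx":0.131,"ty":0.001,"tz":0.004,"rx":0,"ry":0,"rz":0,"jaw":0},
    {"tx":0.139,"ty":0.001,"tz":0.01,"rx":0,"ry":0,"rz":0,"jaw":0},
    {"tx":0.145,"ty":0.001,"tz":0.013,"rx":0,"ry":0,"rz":0,"jaw":0},
  ],
)

```text
time: 9.65
position: [0.54, 0.0008, 0.0955]
tool_rot: [0.195, -3.135, -0.0]
ft_force: [1.8, -0.6, 1.8]
grip_width: 0.004
```

```bash
python3 - <<'E'
from h import *
s=ctrl.get_state();print(loc(s["position"]),s["ft_force"])
a=get_image("side")[100:300,200:440,::-1].repeat(3,0).repeat(3,1)
cv2.imwrite("pics/side7.png",a)
E
```

```text
[-0.0655 -0.0766  0.0955] [ 1.8011 -0.5613  1.7524]
```

View pics/side7.png

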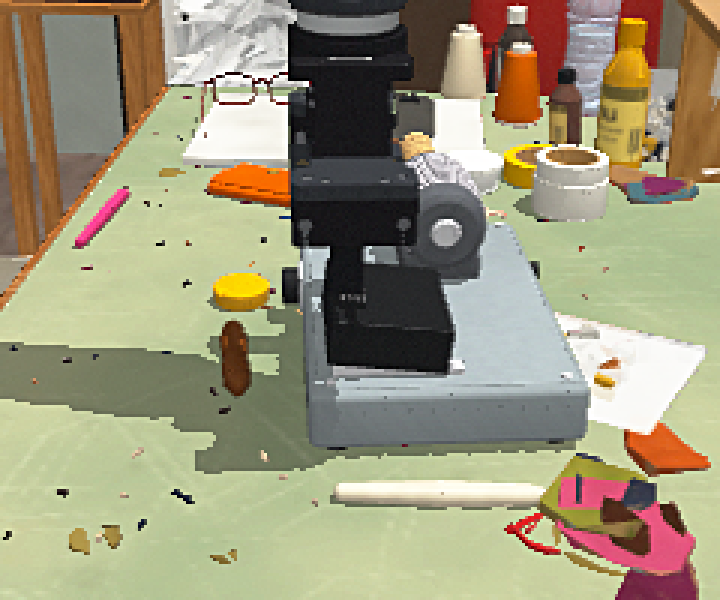

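The hood is held slightly open under the fingers; press it fully down now.

>>> carry_out(
  commands=[
    {"tx":0,"ty":0,"tz":0.006,"rx":0,"ry":0,"rz":0,"jaw":0},
    {"tx":0,"ty":0,"tz":0.011,"rx":0,"ry":0,"rz":0,"jaw":0},
    {"tx":0,"ty":0,"tz":0.015,"rx":0,"ry":0,"rz":0,"jaw":0},
    {"tx":0,"ty":0,"tz":0.017,"rx":0,"ry":0,"rz":0,"jaw":0},
    {"tx":0,"ty":0,"tz":0.017,"rx":0,"ry":0,"rz":0,"jaw":0},
  ],
)

```text
time: 10.32
position: [0.5401, 0.0005, 0.0823]
tool_rot: [0.194, -3.133, -0.004]
ft_force: [-15.4, -1.2, 33.8]
grip_width: 0.006
```

>>> carry_out(
  commands=[
    {"tx":0,"ty":0,"tz":0.008,"rx":0,"ry":0,"rz":0,"jaw":0},
    {"tx":0,"ty":0,"tz":-0.01,"rx":0,"ry":0,"rz":0,"jaw":0},
    {"tx":0.01,"ty":0,"tz":-0.04,"rx":0,"ry":0,"rz":0,"jaw":0},
    {"tx":0.05,"ty":0,"tz":-0.08,"rx":0,"ry":0,"rz":0,"jaw":0},
    {"tx":0.08,"ty":0,"tz":-0.12,"rx":0,"ry":0,"rz":0,"jaw":0},
    {"tx":0.08,"ty":0,"tz":-0.13,"rx":0,"ry":0,"rz":0,"jaw":0},
    {"tx":0.08,"ty":0,"tz":-0.13,"rx":0,"ry":0,"rz":0,"jaw":0},
    {"tx":0.08,"ty":0,"tz":-0.13,"rx":0,"ry":0,"rz":0,"jaw":0},
  ],
)

```text
time: 11.32
position: [0.4612, -0.0091, 0.2074]
tool_rot: [0.195, -3.133, 0.002]
ft_force: [-0.1, 0.8, 0.2]
grip_width: 0.008
```

```bash
python3 - <<'E'
from h import *
s=ctrl.get_state();print(loc(s["position"]),s["ft_force"])
a=get_image("side")[100:300,200:440,::-1].repeat(3,0).repeat(3,1)
cv2.imwrite("pics/side8.png",a)
E
```

```text
[-0.1449 -0.0765  0.2074] [-0.1386  0.8448  0.2232]
```

View pics/side8.png

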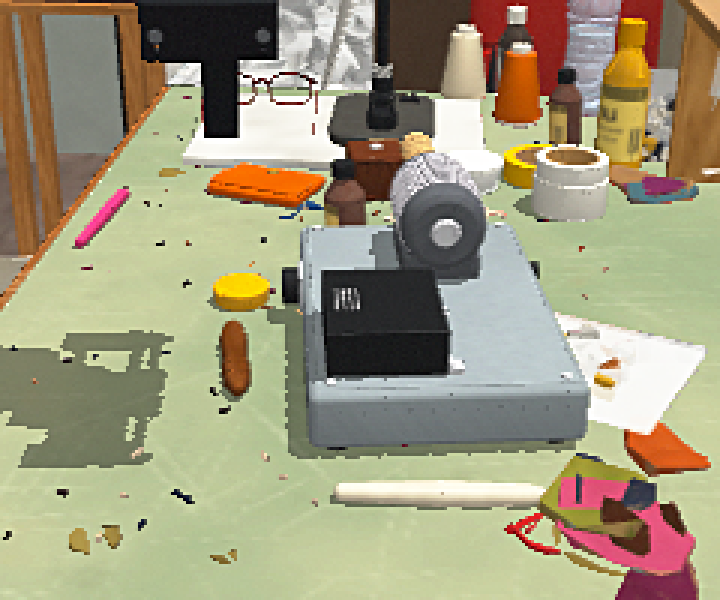

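The hood sits latched shut, the robot is clear, and the loose things are unmoved.

```bash
python3 -c "
from bench import ctrl
print(ctrl.close_job())"
```

```text
the job is handed in; nothing more can be done
None
```

The burnisher is switched off at its main switch and the hood is latched shut again. I handed the job in at about 11.4 s; no verdict was reported.

- **Opening:** With the fingers shut and only pressing, I pushed the hood pad down to its stop (finger tips 82 mm up, about 29 N). I let go and it popped open.
- **Switch:** The wide rocker was the left one. I pressed its near end to about 63 mm (32 N at the end). The pictures afterwards showed it tipped with the near end down, and the narrow rocker unchanged.
- **Closing:** I swept the hood shut from behind, pressed it to its stop again (82 mm, about 34 N) and released it.

**Last checks:** The side picture shows the hood flat and shut with nothing holding it. The beeswax, slicker, bottle and bone folder look unmoved. The fingers are clear at about 0.21 m up, with the force reading near zero. No check disagreed, but I judged the rockers and the latch from pictures and finger heights, since the joint values cannot be read. Once the hood was shut, the rockers could not be seen.

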